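Free the glass pen's sagging bolt and hold its gate ajar

ROBOT

A 6-joint arm with a two-finger parallel gripper is mounted at the origin on the work surface. World frame = base frame: x ahead of the robot, y to its left, z up, the work surface at z = 0. Lengths are in mm, angles in rad, forces in N, time in s.
With the tool pointing down it reaches from about 275 to 750 mm from the base axis. Payload 10.2 kg.
Tool frame: the origin (TCP) lies midway between the tips of the shut fingers; the grasp point (between the pads) lies 19 mm behind it; z points along the fingers, y is the line along which they close (so a half turn about z gives the same grasp; the last joint's range is limited). The gripper opens to 88 mm and grips with 3 to 60 N. Pads are 18 mm wide; open, the fingers measure 123 mm over their backs; the gripper's body (75 mm by 187 mm) begins 45 mm behind the grasp point.
Start: joints at [-1.423, 0.313, 1.498, -0, 1.331, -0.223], TCP at [190.227, -489.331, 238.72] pointing down, gripper open.
Joint ranges: [-2.94, 2.94], [-0.97, 2.17], [0.19, 2.56], [-1.23, 4.37], [0.02, 3.11], [-2.88, 2.88]. Speed limits (rad/s): [2.39, 2.39, 3.01, 3.14, 3.14, 3.14].

INTERFACE

Orientations are given as a unit quaternion [w, x, y, z].
In Python, from bench import goto, move_linear, move_j, open_gripper, clamp, dwell, inverse_kinematics, get_obs, camera, PlanningError, close_job gives the robot as it stands. Calls block until the motion is done:
- goto(position, orientation): joint-space move of the TCP to a pose.
- move_linear(position, frame=None, velocity=150): straight line of the TCP; frame=None keeps the orientation; velocity is the mean speed in mm/s.
- move_j(angles): joint-space move.
- open_gripper() and clamp(squeeze=None): open the fingers fully, or close them until they stop; squeeze is the grip in N (None keeps the last).
- dwell(seconds).
- inverse_kinematics(position, orientation): joint angles nearest the present ones, or None.
- get_obs(): the state.
- camera(name): name is "scene" or "top" or "wrist"; returns a dict with "image" (400x640x3 uint8, blue, green, red), "z_map" (400x640 float32, mm along the optical axis (not along the pixel's ray), 0 where there is no reading), "fx", "fy", "cx", "cy" (pixels), "R" (3x3) and "t" (3): a world point X has camera coordinates R X + t; the wrist camera has in their place "T_tool_cam" (4x4, takes a point from camera to tool coordinates, whose origin is the TCP and whose axes are the flange's). Camera axes: x right, y down, z forward; pixel columns grow to the right and rows downward; lengths in mm; the calibration is good to about 2 mm. A picture is of the moment at which its call begins: read the wrist's pose just before it.
A pose or a line that the arm cannot do raises PlanningError and nothing moves.
- close_job(): hands the job in; it is judged then, once.
The state is a dict: "t": time; "qpos": joint angles; "qd": joint speeds; "tau": joint torques, N m; "tool_pos": TCP position; "eef_rot": TCP orientation; "wrist_force": force on the tool from outside, world axes, zero at the start; "moment": the same for the moment, N m; "gripper_width": finger opening in mm; "gripper_force": force on a finger pad.
Only numpy, scipy, OpenCV 4.12 (cv2) and the standard library are available. Lean on these libraries where they do the work, as an engineer would, in place of code of your own. Each camera call takes 0.05 s, during which the arm holds its last target. There are 200 camera calls.

TASK

The bolt of the finished-glass pen sags and catches on its bent keeper: take it by the red knob, lift it over the keeper's lip without forcing it, and draw it back along the gate until it is clear. Then swing the self-closing gate open towards you until about 10 cm shows between its free edge and the latch post, and finish holding it ajar there, still gripping the knob of the drawn-back bolt; do not let go. Leave the glass and the other things on the bench where they are.

Things in the scene. Friction and masses are not known exactly. Their poses are not given: they have to be found in the camera images.
- pen: Low fenced pen for finished glass, fixed to the bench, 370 mm wide, 270 mm deep; placed and turned anew each time. Origin on the bench under the middle of its gate; its x axis points into the pen (away from the robot), y runs along the shut gate from the latch post (wood, at y = -155 mm, 140 mm high) to the hinge post (y = +162 mm, 160 mm high), z up.
- gate (a joint): Swing of the gate about its upright hinge, rad: 0 shut, positive open with the latch edge moving out of the pen towards -x of the pen (from above it turns clockwise); stop at 0.9. 0.38 leaves about 100 mm between the gate's free edge and the latch post. A spring pulls it shut with about 3.5 N at the knob when shut and 5 N at 0.38.
- gate_hinge (a point): The grey barred gate is 262 mm long, 14 mm thick, its top 135 mm up. This point is on its upright hinge axis, 135 mm up, 140 mm along +y of the pen from its origin.
- shoe (a joint): Travel of the sliding shoe that carries the bolt, in its channel on top of the gate, m: grows as the bolt is drawn back towards the hinge post (+y of the pen while the gate is shut); about 0 to 0.006 at the start, range -0.008 to 0.06, 2 N of friction, stays where it is left. From 0.036 on the bolt's end is clear of the keeper and the gate can swing.
- bolt: Steel barrel bolt, bar 12 x 12 x 200 mm, pinned at its tail end to the shoe so that its tip sags and can be lifted. Origin at the pin, 172 mm above the bench; the bar runs along -y of this body, z is up square to the bar. At rest the bar sags 0.06 rad (3.4 deg) below level at its tip; it can tilt up 0.2 rad from there. About 0.3 kg.
- knob (a point): Centre of the red ball knob, 30 mm diameter, on a thin 10 mm stem standing up from the bolt: 115 mm from the pin along the bar and 55 mm above the bar's axis, about 220 mm above the bench. Graspable from above. Tilting the bolt up by 0.1 rad raises the knob 12 mm and carries it about 5 mm towards the hinge post.
- nose (a point): Underside of the turned-down nose at the bolt's tip (12 mm long, 12 mm deep below the bar), 185 mm from the pin. At rest (the bar lying on the lip) it hangs about 3 mm above the latch post and about 11 mm beyond the keeper's lip.
- keeper: Bent brass keeper on the latch post; origin on the post's top (140 mm up), at y = -155 mm of the pen, axes as the pen's. A bent-up yellow lip on its gate side, 15.5 mm high, catches the nose; two cheeks 20 mm apart stop the gate swinging while the bolt lies between them; a 14 mm long strap roof spans the cheeks over the lip, its underside 54 mm above the post.
- lip (a point): Middle of the top edge of the keeper's lip, 155.5 mm above the bench, 135.5 mm along -y of the pen from its origin; axes as the pen's. To pass between lip and roof the nose must rise 13 to 25 mm from rest: that is 8 to 16 mm at the knob (12 mm is the middle), kept up for the first 35 mm of drawing back.
- vase: Bystander, leave alone: blue glass vase, 72 mm wide, 115 mm tall, standing in the pen. Origin at the centre of its underside.
- tumbler: Bystander, leave alone: amber glass tumbler, 72 mm wide, 85 mm tall, standing in the pen. Origin at the centre of its underside.
- frit_jar: Bystander, leave alone: amber jar with steel cap, 70 mm wide, 100 mm tall, on the bench to the left. Origin at the centre of its underside.
- mug: Bystander, leave alone: blue mug, 80 mm wide, 95 mm tall, on the bench to the right. Origin at the centre of its underside.
- wrench: Bystander, leave alone: steel wrench lying on the bench to the right. Origin at the centre of its underside.
- paperweight: Bystander, leave alone: green glass paperweight, 72 mm wide, 62 mm tall, on the bench to the right. Origin at the centre of its underside.
- paddle: Bystander, leave alone: light wooden paddle, about 280 mm long, 14 mm thick, lying on the bench to the left. Origin at the centre of its underside.

How it is judged (in metres and radians):
On the way, in this order (a step that is already met when the one before it is completed fails the run):
1. the bolt's nose is lifted above the keeper's lip while still behind it, gate shut (z of nose in the frame of lip above -0.001 m and y of nose in the frame of lip below 0.004 m and value of joint gate below 0.06 rad).
2. the bolt is drawn back clear of the keeper (value of joint shoe above 0.034 m and value of joint gate below 0.2 rad), for 0.1 s.
3. the gate is swung ajar (value of joint gate above 0.27 rad), for 0.1 s.
At the end, for the whole second after the job is handed in: The gate stands still, open 0.27 to 0.50 rad (about 7 to 13 cm at its free edge), the bolt is drawn back at least 34 mm, the fingers press on the bolt with more than 2 N (the robot, nothing else, holds the gate against its spring), and no bystander is more than 25 mm from its start (value of joint gate between 0.27 and 0.5 rad and velocity of joint gate between -0.05 and 0.05 rad/s and value of joint shoe above 0.034 m and contact force between the fingers and bolt above 2 N and not (distance of any of vase, tumbler, frit_jar, mug, wrench, paperweight, paddle from where it was at the start of the episode above 0.025 m)); the arm keeps its last pose, push and grip.
It fails at once if the bolt is forced against the keeper with more than 60 N (contact force between bolt and keeper above 60 N).
It fails at once if a bystander is moved more than 25 mm (distance of any of vase, tumbler, frit_jar, mug, wrench, paperweight, paddle from where it was at the start of the episode above 0.025 m).
It also fails if it takes over 35 s, if anything falls off the work surface, if the arm or the gripper's body presses on something with over 40 N, if the wrist force passes 120 N, or if a joint passes its speed limit or range.

## Working session

There is one attempt and no reset: what is moved stays moved. The work goes in short steps, each a Python script; the robot and the scene stay as the last script left them, time stands still between calls to the robot, and variables do not carry over. Pictures are saved under pics/ and viewed, at most 10 in all, crops included, and the job is handed in when it is done.

```bash
mkdir -p pics; python3 - <<'E'
from bench import *
import cv2,numpy as np,pickle
d={}
for n in("scene","top"):
    c=camera(n);d[n]=c;cv2.imwrite(f"pics/{n}0.png",c["image"])
pickle.dump(d,open("c0.pkl","wb"))
o=get_obs();print({k:np.round(v,3) for k,v in o.items()})
E
```

```text
{'t': np.float64(0.1), 'qpos': array([-1.423,  0.313,  1.498,  0.   ,  1.331, -0.223]), 'qd': array([-0.001, -0.003, -0.002,  0.002, -0.001,  0.   ]), 'tau': array([ 2.0000e-03, -4.0281e+01, -2.5264e+01,  7.0000e-02,  3.4000e-02,
       -0.0000e+00]), 'tool_pos': array([ 190.186, -489.118,  238.257]), 'eef_rot': array([-0.001,  0.983,  0.184,  0.   ]), 'wrist_force': array([-0.167, -0.089,  0.429]), 'moment': array([0.055, 0.029, 0.015]), 'gripper_force': np.float64(0.0), 'gripper_width': np.float64(88.057)}
```

View pics/top0.png

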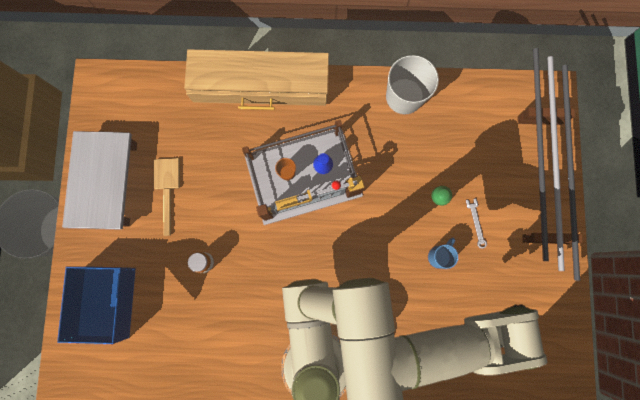

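View pics/scene0.png

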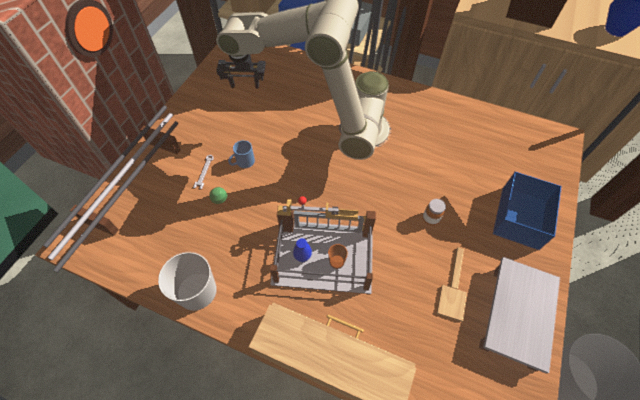

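The top view shows the red knob near (336,185), the latch post near (355,185) and the hinge post near (263,211). In the scene view the knob is near (303,200). Next I'll measure these from colour and depth.

```bash
cat > h.py <<'E'
import numpy as np,cv2
def w(c,u,v,z=None,h=None):
    ray=c["R"].T@np.array([(u-c["cx"])/c["fx"],(v-c["cy"])/c["fy"],1.]);o=-c["R"].T@c["t"]
    if h is not None: z=(h-o[2])/ray[2]
    return o+ray*z
def redmask(im):
    b,g,r=[im[...,i].astype(int) for i in range(3)]
    return (r>130)&(g<60)&(b<70)
E
python3 - <<'E'
import pickle,cv2,numpy as np
from h import *
d=pickle.load(open("c0.pkl","rb"))
for n,(x0,x1,y0,y1) in {"top":(230,380,110,230),"scene":(260,390,180,300)}.items():
    c=d[n];m=redmask(c["image"]);M=np.zeros_like(m);M[y0:y1,x0:x1]=m[y0:y1,x0:x1]
    v,u=np.nonzero(M);print(n,len(u),u.mean(),v.mean(),u.min(),u.max(),v.min(),v.max())
    print(w(c,u.mean(),v.mean(),h=220), w(c,u.mean(),v.mean(),z=np.median(c["z_map"][M])), "cam",-c["R"].T@c["t"])
    # 3D points of high stuff
    V,U=np.mgrid[y0:y1,x0:x1];P=np.array([w(c,a,b,z=c["z_map"][b,a]) for a,b in zip(U.ravel(),V.ravel())])
    if n=="top":
        for lo,hi in((125,147),(147,185)):
            s=P[(P[:,2]>lo)&(P[:,2]<hi)];print(lo,len(s),s[:,:2].min(0),s[:,:2].max(0))
t=d["top"]["image"][120:230,235:375];cv2.imwrite("pics/tc.png",cv2.resize(t,None,fx=5,fy=5,interpolation=cv2.INTER_CUBIC))
E
```

```text
top 37 336.1621621621622 184.56756756756758 333 339 181 188
[596.60877286 -45.74292538 220.        ] [594.286499   -45.40142402 232.7127029 ] cam [ 347.51619494   -9.11268321 1583.594527  ]
125 479 [ 499.8492115 -137.9372681] [841.68813638 273.30614317]
147 451 [ 498.53743961 -125.78878152] [640.86027414 211.08253699]
scene 10 301.2 200.8 299 304 198 203
[599.48238909 -48.22459426 220.        ] [604.18083032 -45.77247757 228.66037581] cam [1240.63734879  286.3942077  1401.80533456]
```

View pics/tc.png

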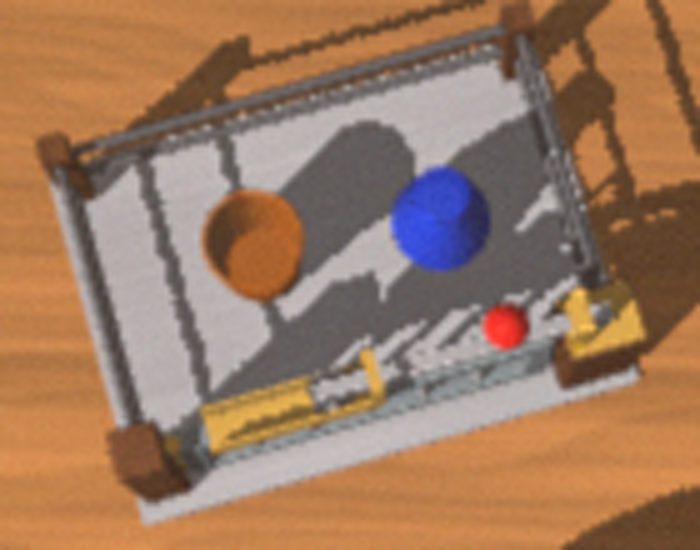

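```bash
cat >> h.py <<'E'
from scipy.spatial.transform import Rotation as Rn
def quat(yaw):  # tool down, tool y along world direction at angle yaw
    z=np.array([0,0,-1.]);y=np.array([np.cos(yaw),np.sin(yaw),0]);x=np.cross(y,z)
    return Rn.from_matrix(np.c_[x,y,z]).as_quat(scalar_first=True)
E
python3 - <<'E'
import pickle,cv2,numpy as np
from h import *
from bench import *
c=pickle.load(open("c0.pkl","rb"))["top"]
H=w(c,262.5,210,h=160);L=w(c,356,184,h=142);K=np.array([597.5,-46.5,220])
B1=w(c,247,150,h=160);B2=w(c,338,124,h=160)
print(H,L,B1,B2,np.linalg.norm((H-L)[:2]),np.linalg.norm((B1-B2)[:2]))
for a,b in((H,L),(B1,B2)):
    d=a-b;print("yaw",np.arctan2(d[1],d[0])-np.pi/2)
d=(H-L);yaw=np.arctan2(d[1],d[0])-np.pi/2
for k in(0,np.pi,): print(k,inverse_kinematics([K[0],K[1],320],quat(yaw+k)))
g=get_obs()["tool_pos"]; move_linear([g[0],g[1],340])
q0=get_obs()["qpos"]
best=min((inverse_kinematics([K[0],K[1],320],quat(yaw+k)) for k in(0,np.pi)),key=lambda q:9 if q is None else abs(q[5]))
move_j(best); dwell(.3)
o=get_obs();c=camera("wrist");c["o"]=o;pickle.dump(c,open("c1.pkl","wb"));cv2.imwrite("pics/w1.png",c["image"])
print(o["t"],o["tool_pos"],o["eef_rot"],o["qpos"],c["T_tool_cam"])
E
```

```text
[517.33663349 189.15621267 160.        ] [ 614.57527805 -113.38063102  142.        ] [715.50323557 249.94495793 160.        ] [812.91115212 -48.77269263 160.        ] 317.7796340021815 314.198244676867
yaw 0.3109822798779973
yaw 0.3152146604702757
0 [-2.72964388e-01  4.46644806e-01  1.09970177e+00 -4.44089210e-16
  1.59524608e+00 -5.83946667e-01]
3.141592653589793 [-2.72964388e-01  4.46644806e-01  1.09970177e+00 -4.44089210e-16
  1.59524608e+00  2.55764599e+00]
3.3833 [597.45429454 -46.84115793 320.05209614] [3.28569615e-05 5.89300248e-01 8.07914115e-01 3.44536460e-06] [-2.73537181e-01  4.46551476e-01  1.09970873e+00 -1.64913300e-05
  1.59526846e+00 -5.83949022e-01] [[-1.04830355e-05 -9.64479318e-01 -2.64158373e-01  6.72346831e+01]
 [ 9.99998810e-01  3.97397300e-04 -1.49063797e-03 -1.51331866e+00]
 [ 1.54266531e-03 -2.64158074e-01  9.64478166e-01 -1.47172011e+02]
 [ 0.00000000e+00  0.00000000e+00  0.00000000e+00  1.00000000e+00]]
```

View pics/w1.png

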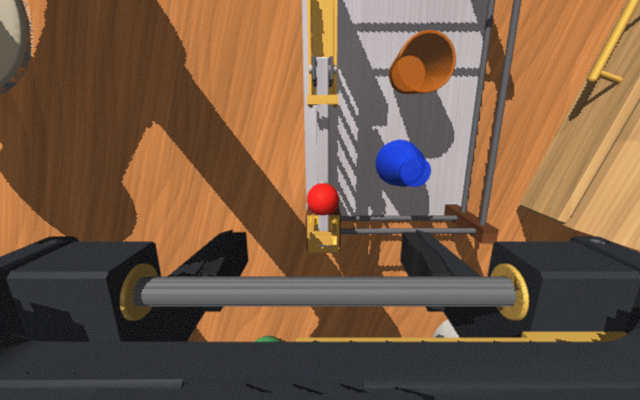

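The wrist view shows the knob at about (322,199), centred between the open fingers. The gate runs straight up the image, so the yaw is right. I'll triangulate the knob from this view, then descend and grip.

```bash
python3 - <<'E'
import pickle
from h import *
from bench import *
c=pickle.load(open("c1.pkl","rb"));o=c["o"];m=redmask(c["image"]);m[:150]=0;m[250:]=0
v,u=np.nonzero(m);u0,v0=(u.min()+u.max())/2,(v.min()+v.max())/2
T=c["T_tool_cam"];R=Rn.from_quat(o["eef_rot"],scalar_first=True).as_matrix()
ray=R@T[:3,:3]@np.array([(u0-c["cx"])/c["fx"],(v0-c["cy"])/c["fy"],1]);p=o["tool_pos"]+R@T[:3,3]
K=p+ray*(220-p[2])/ray[2];z=np.median(c["z_map"][m]);Kz=p+ray*(z+12);print(len(u),u0,v0,"K",K,"depth",Kz)
yaw=.312
if np.hypot(*(K[:2]-[597.5,-46.5]))<12 and abs(Kz[2]-220)<10:
    q=quat(yaw);t=[K[0],K[1],K[2]-19-2]
    move_linear([K[0],K[1],290],q); move_linear(t,q,velocity=80)
    print(get_obs()["wrist_force"]); clamp(25); dwell(.3)
    o=get_obs();print(o["t"],o["tool_pos"],o["gripper_width"],o["gripper_force"],o["wrist_force"],o["moment"])
    c=camera("wrist");cv2.imwrite("pics/w2.png",c["image"])
E
```

```text
646 322.0 198.0 K [593.65275805 -46.81526363 220.        ] depth [593.59487499 -46.61301805 220.78691793]
[-0.15088794 -0.4877391  -0.17625243]
6.3167 [593.85778214 -46.85342629 199.16887156] 27.972705316815123 24.556545540690422 [2.79483943 0.16461402 0.18589497] [-0.04348732 -0.64950622 -0.02784702]
```

View pics/w2.png

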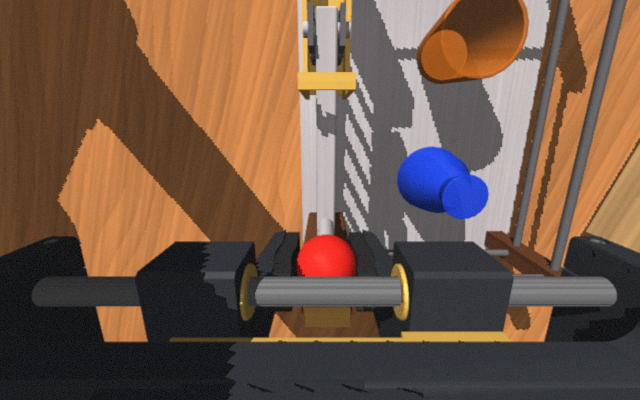

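The ball is held between the pads at 28 mm opening. Next I'll lift 12 mm along the tilt arc while watching the forces.

```bash
python3 - <<'E'
from h import *
from bench import *
yaw=.312;ey=np.array([-np.sin(yaw),np.cos(yaw),0]);ez=np.array([0,0,1.]);q=quat(yaw)
s=get_obs()["tool_pos"];np.save("s.npy",s)
for d in(.05,.1):
    move_linear(s+120*d*ez+48*d*ey,q,velocity=20);dwell(.15);o=get_obs()
    print(o["t"],o["tool_pos"]-s,o["gripper_width"],o["wrist_force"],o["moment"])
c=camera("wrist");cv2.imwrite("pics/w3.png",c["image"])
E
```

```text
6.9917 [-0.86570285  2.43958788  5.76217479] 27.448908914477926 [ 3.1629474   1.19023876 -2.23310854] [ 0.1507976  -0.47523659 -0.07701313]
7.6167 [-1.55127012  4.59806174 11.87981315] 27.629424447246013 [ 1.7160047   2.85806396 -3.56843333] [ 0.27022116 -0.43825074 -0.01018051]
```

View pics/w3.png

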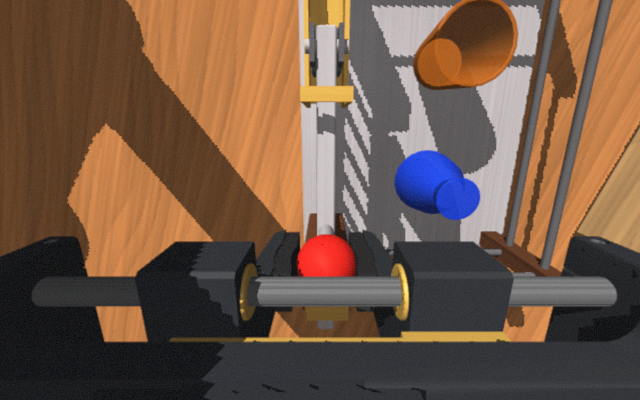

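The ball moved with the pads and the load is small. Next I'll draw it back in steps, stopping if the force rises.

```bash
python3 - <<'E'
from h import *
from bench import *
yaw=.312;ey=np.array([-np.sin(yaw),np.cos(yaw),0]);q=quat(yaw)
s=np.load("s.npy")+[0,0,12]+4.8*ey
for d in(6,12,20,28,36,43):
    move_linear(s+d*ey,q,velocity=30);o=get_obs();f=o["wrist_force"]
    print(o["t"],(o["tool_pos"]-s).round(1),o["gripper_width"].round(1),f.round(1),"along",(f@ey).round(1),o["moment"].round(2))
    if np.linalg.norm(f)>18: break
dwell(.2);c=camera("wrist");cv2.imwrite("pics/w4.png",c["image"])
E
```

```text
Traceback (most recent call last):
AttributeError: 'float' object has no attribute 'round'
```

```bash
python3 - <<'E'
from h import *
from bench import *
yaw=.312;ey=np.array([-np.sin(yaw),np.cos(yaw),0]);q=quat(yaw)
s=np.load("s.npy")+[0,0,12]+4.8*ey
for d in(6,12,20,28,36,43):
    if d>6: move_linear(s+d*ey,q,velocity=30)
    o=get_obs();f=o["wrist_force"]
    print(o["t"],(o["tool_pos"]-s).round(1),round(float(o["gripper_width"]),1),f.round(1),"along",round(float(f@ey),1),o["moment"].round(2))
    if np.linalg.norm(f)>18: break
dwell(.2);c=camera("wrist");cv2.imwrite("pics/w4.png",c["image"])
E
```

```text
8.0167 [-1.8  5.8  0.2] 27.9 [ 2.9  0.5 -2. ] along -0.4 [-0.04 -0.53 -0.03]
8.3667 [-3.8 11.8 -0.1] 27.9 [ 3.   1.1 -3.3] along 0.1 [ 0.07 -0.45 -0.01]
8.7833 [-6.3 19.5 -0.2] 27.4 [ 3.6  1.2 -3.5] along 0.0 [ 0.15 -0.49 -0.06]
9.2 [-8.8 27.1 -0.1] 27.8 [ 2.9  2.  -3. ] along 1.0 [ 0.2  -0.52 -0.03]
9.6167 [-11.2  34.7  -0.1] 27.4 [ 3.3  1.8 -3.1] along 0.7 [ 0.16 -0.52 -0.01]
10.0 [-13.3  41.3  -0.1] 27.5 [ 2.9  1.4 -2.7] along 0.4 [ 0.16 -0.55 -0.14]
```

View pics/w4.png

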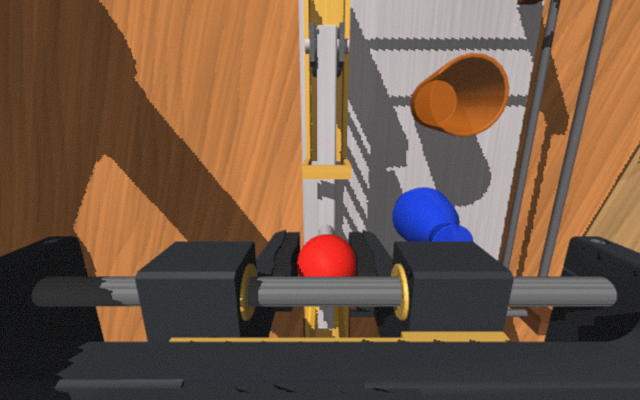

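The tail pin stayed fixed relative to the hand while the guide moved by about 77 px, so the bolt is drawn back. Next I'll swing the gate clockwise about the hinge in small steps, turning the tool with it.

```bash
python3 - <<'E'
from h import *
from bench import *
yaw=.312;ey=np.array([-np.sin(yaw),np.cos(yaw),0])
K=np.load("s.npy");C=K+223*ey;p=K+[0,0,12]+47.8*ey;r=p-C
for a in np.arange(.04,.401,.04):
    R=Rn.from_euler('z',-a).as_matrix()
    t=C+R@r
    move_linear(t,quat(yaw-a),velocity=50);o=get_obs();f=o["wrist_force"]
    print(o["t"],round(float(a),2),(o["tool_pos"]-t).round(1),round(float(o["gripper_width"]),1),f.round(1),o["moment"].round(2))
    if np.linalg.norm(f)>22: break
dwell(.5);o=get_obs();print(o["t"],o["gripper_force"],o["wrist_force"])
for n in("wrist","top"):
    c=camera(n);im=c["image"]
    if n=="top": im=cv2.resize(im[120:240,230:380],None,fx=4,fy=4)
    cv2.imwrite(f"pics/{n}5.png",im)
E
```

```text
10.5417 0.04 [-0.1  0.   0. ] 27.4 [ 2.6  2.1 -3.6] [ 0.29 -0.57 -0.02]
10.8333 0.08 [0.1 0.  0.1] 27.6 [ 3.5  3.  -3.9] [ 0.31 -0.57  0.04]
11.125 0.12 [0.2 0.  0.1] 27.6 [ 3.3  3.1 -4.3] [ 0.3  -0.58 -0.01]
11.4167 0.16 [0.3 0.  0.1] 27.7 [ 3.3  1.5 -3.8] [ 0.2  -0.53  0.01]
11.7083 0.2 [ 0.3 -0.   0.1] 27.6 [ 2.6  1.6 -4.4] [ 0.18 -0.62  0.08]
12.0 0.24 [0.3 0.  0.1] 27.6 [ 4.   2.6 -3.7] [ 0.15 -0.62  0.07]
12.2917 0.28 [ 0.3 -0.   0.1] 27.6 [ 4.3  2.  -2.6] [ 0.14 -0.7   0.01]
12.5833 0.32 [ 0.3 -0.1  0.1] 28.0 [ 4.3  1.3 -3. ] [ 0.02 -0.72  0.01]
12.875 0.36 [ 0.3 -0.1  0.1] 27.2 [ 4.9  1.4 -3.7] [ 0.03 -0.74  0.04]
13.1667 0.4 [ 0.3 -0.1  0.1] 27.2 [ 4.2  1.4 -2.9] [-0.1  -0.75  0.07]
13.6667 24.867635183036327 [ 4.09790962 -0.59585502 -2.14637855]
```

View pics/wrist5.png

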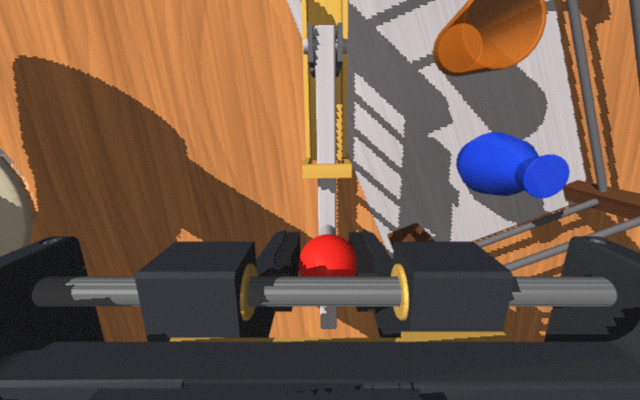

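View pics/top5.png

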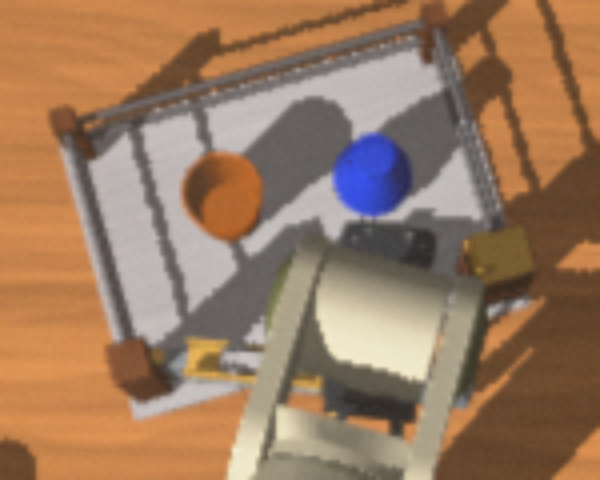

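The gate is swung about 0.4 rad (the gate and guide are still aligned with the tool in the wrist view), the knob is held with 25 N, the bolt is drawn back and the glass is untouched. Handing in.

```bash
python3 -c "
from bench import *
print(close_job())"
```

```text
the job is handed in; nothing more can be done
None
```

I lifted the bolt over the lip, drew it back about 43 mm and swung the gate open about 0.4 rad (roughly 10 cm). I handed the job in at about 14 s with the knob still gripped at 25 N and the glass where it was; no verdict came back.

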